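# Locate the V-block in the corner of the fence

### The job

Push the V-block (the square aluminium block with the V groove across its top) along the bench with the fingertips until it sits flush against the long dark rail and also up against the square steel end stop, snug in the corner they make, and leave it there. Only push it: do not grip it, straddle it with the fingers, tip it or lift it, and leave the other loose things where they are.

Things in the scene. Friction and masses are not known exactly. Their poses are not given: they have to be found in the camera images.
- vblock: the V-block: loose aluminium block 70 x 70 mm in plan, 36 mm high, about 0.4 kg. Origin at the centre of its underside, z up, x along the V groove (32 mm wide at the top, 16 mm deep: solid up to 20 mm). It starts some 0.1 m in front of the rail, between end stop and knob; the groove is square to the rail within 0.35 rad at the start and ends square to it: no quarter turn.
- rail: the fence: dark straight rail fixed to the bench beyond the blocks, 40 mm deep (its x), 500 mm long (its y), 40 mm high. Origin at the centre of its underside; x points away from the robot. The working face, where the block goes, faces the robot at x = -20 mm in its frame. Its place and yaw (up to 0.2 rad) differ each time.
- stop: the end stop: fixed bare-steel rectangular block 60 mm (its x) by 40 mm (its y, along the rail), 36 mm high, touching the working face of the rail near one end, which may be the left or the right one. Origin at the centre of its underside, same yaw as the rail. The V-block goes against its inner 60 x 36 mm face, on the side of the rail's middle.
- knob: fixed round black star knob, 37 mm across and 28 mm high, in front of the other end of the rail. Not a stop, only a bystander. Origin at the centre of its underside.
- plain_block: bystander: loose plain aluminium block without groove, one round dark hole in its top, 60 x 60 x 36 mm, beside the V-block about 0.17 m away along the rail, on either side of it, about as far from the rail; it stands at least 20 mm clear of the 70 mm wide lane along the rail. Origin at the centre of its underside.
- socket: bystander: steel socket standing upright, 28 mm across, 32 mm high, between and a little nearer the robot than the two blocks. Origin at the centre of its underside.
- bearing: bystander: steel bearing ring lying flat behind the rail, 52 mm across, 14 mm high. Origin at the centre of its underside.
- spring: bystander: orange coil spring lying behind the rail, 60 mm across, 128 mm long along its y. Origin at its underside.
- screwdriver: bystander: screwdriver lying on the bench to the robot's right, along its own x, about 0.2 m long.
- oil: bystander: small amber bottle standing to the robot's left, 52 mm across, 130 mm high. Origin at the centre of its underside.
Not all that is in view belongs to the job. What is shaped like the vblock but blue, red or turquoise is not meant.

How it is judged (in metres and radians):
At the end, for the whole second after the job is handed in: The V-block stands flat on the bench at rest in the corner: within 3.5 mm of the rail's working face and within 3.5 mm of the end stop's inner face, square to the rail within 0.05 rad (x of vblock in the frame of rail between -0.0585 and -0.05 m and y of vblock in the frame of stop between -0.0585 and 0.0585 m and y of vblock in the frame of rail between -0.2 and 0.2 m and angle between the x axis of vblock and the x axis of rail, either way round below 0.05 rad and angle between vblock's own z axis and vertical below 0.05 rad and height (world z) of vblock below 0.004 m and linear speed of vblock below 0.01 m/s); the robot touches nothing.
It fails at once if the V-block is lifted off the bench (more than 6 mm) (height (world z) of vblock above 0.006 m).
It fails at once if the V-block is tipped (more than 0.2 rad) (angle between vblock's own z axis and vertical above 0.2 rad).
It fails at once if the V-block is straddled or gripped: the space between the finger pads is inside the block while touching it (contact force between the fingers and vblock above 0.5 N and x of the grasp point in the frame of vblock between -0.03 and 0.03 m and y of the grasp point in the frame of vblock between -0.03 and 0.03 m and z of the grasp point in the frame of vblock below 0.034 m).
It fails at once if another loose thing (plain block, socket, bearing, spring, screwdriver or bottle) is moved more than 15 mm (distance of any of plain_block, socket, bearing, spring, screwdriver, oil from where it was at the start of the episode above 0.015 m).
It also fails if it takes over 72 s, if anything falls off the work surface, if the arm or the gripper's body presses on something with over 40 N, if the wrist force passes 120 N, or if a joint passes its speed limit or range.

### The arm

A 7-joint arm with a two-finger parallel gripper is mounted at the origin on the work surface. World frame = base frame: x ahead of the robot, y to its left, z up, the work surface at z = 0. Lengths are in mm, angles in rad, forces in N, time in s.
With the tool pointing down it reaches from about 425 to 950 mm from the base axis. Payload 4.7 kg.
Tool frame: the origin (TCP) lies at the very end of the fingers, on their centre line; the grasp point (between the pads) lies arm.grip_point_offset behind it (arm.grip_point_offset is the distance from the TCP to the grasp point, in mm); z points along the fingers, y is the direction in which the jaws open and shut (so a half turn about z gives the same grasp; the last joint's range is limited). The gripper opens to 85 mm and grips with 20 to 120 N. Pads are 22 mm wide; open, the fingers measure 114 mm over their backs; the gripper's body (76 mm by 85 mm) begins 54 mm behind the grasp point. The pads swing forward as they close: fully open they stand 13 mm farther back than shut.
Start: joints at [1.234, 0.469, -0.049, 1.532, 0.024, 1.141, -0.082], TCP at [204.546, -643.28, 231.335] pointing down, gripper open.
Joint ranges: [-2.59, 2.59], [-0.33, 1.99], [-1.39, 1.29], [0.1, 2.45], [-1.04, 4.18], [0.21, 1.99], [-2.66, 2.66]. Speed limits (rad/s): [2.57, 2.57, 3.14, 3.14, 3.14, 3.14, 3.14].

### API

Orientations are given as a 3x3 rotation matrix whose columns are the frame's x, y, z axes.
In Python, from bench import arm gives the robot as it stands. The module is installed in compiled form; this text tells all that it offers. Calls block until the motion is done:
- arm.move_ptp(position, orientation): joint-space move of the TCP to a pose.
- arm.move_straight(position, orientation=None, max_speed=150, threshold=None): straight line of the TCP; orientation=None keeps the orientation; max_speed is the mean speed in mm/s. With threshold (N) it stops when the force on the tool has changed by that much, and returns True; else False.
- arm.movej(angles): joint-space move.
- arm.set_gripper(opening, force=None): opening from 0.0 (shut) to 1.0 (fully open); force is the grip in N (None keeps the last); returns when the fingers have stopped.
- arm.sleep(seconds).
- arm.inverse_kinematics(position, orientation): joint angles nearest the present ones, or None.
- arm.get_obs(): the state.
- arm.get_image(name): name is "side" or "top"; returns the picture (400x640x3 uint8, blue, green, red); there is no depth.
- arm.camera_model(name): a dict with "vertical_fov" (degrees; the focal length in pixels is half the picture's height over the tangent of half this angle, whatever the lens; pixels are square), "cx", "cy" (the principal point, pixels), "rvec" (rotation vector, rad) and "tvec" (3), from world to camera coordinates, as OpenCV has them. Camera axes: x right, y down, z forward; pixel columns grow to the right and rows downward; lengths in mm; the calibration is good to about 2 mm. A picture is of the moment at which its call begins. camera_model takes no time and is no camera call.
A pose or a line that the arm cannot do raises arm.MotionError and nothing moves.
- arm.finish_job(): hands the job in, once; it reports no verdict.
The state is a dict: "time_s": time; "joint_pos": joint angles; "qvel": joint speeds; "tau": joint torques, N m; "ee_pos": TCP position; "tcp_rot": TCP orientation; "contact_force": force on the tool from outside, world axes, zero at the start; "torque": the same for the moment, N m; "grip_width": opening from 0.0 (shut) to 1.0 (fully open).
Only numpy, scipy, OpenCV 4.12 (cv2) and the standard library are available. Lean on these libraries where they do the work, as an engineer would, in place of code of your own. Each camera call takes 0.05 s, during which the arm holds its last target.

## Working session

There is one attempt and no reset: what is moved stays moved. The work goes in short steps, each a Python script; the robot and the scene stay as the last script left them, time stands still between calls to the robot, and variables do not carry over. Pictures are saved under pics/ and viewed, and the job is handed in when it is done.

```bash
mkdir -p pics; ls; python3 - <<'E'
from bench import arm
import cv2
for n in("side","top"):
    cv2.imwrite(f"pics/{n}0.png",arm.get_image(n)); print(n,arm.camera_model(n))
o=arm.get_obs(); print(o["time_s"],o["ee_pos"],o["tcp_rot"],o["contact_force"],arm.grip_point_offset)
E
```

```text
pics
side {'vertical_fov': 43.82271031938869, 'cx': 316.8802601050088, 'cy': 200.17527599355594, 'rvec': array([ 0.17159599, -2.8153335 ,  1.23637579]), 'tvec': array([ 571.00491973,   79.06797575, 1191.91313771])}
top {'vertical_fov': 46.913263250983064, 'cx': 309.42081350485887, 'cy': 197.80234708247576, 'rvec': array([ 2.09298504, -2.15573664,  0.18000031]), 'tvec': array([  20.14891704,  569.30414344, 1296.61257384])}
0.1 [ 204.33586853 -642.76705842  230.3392943 ] [[ 9.52990131e-01  3.03000700e-01 -6.21766201e-04]
 [ 3.03001328e-01 -9.52988600e-01  1.70985273e-03]
 [-7.44495268e-05 -1.81786877e-03 -9.99998345e-01]] [0.22872443 0.13743818 0.31889635] 18.700000000000003
```

View pics/side0.png

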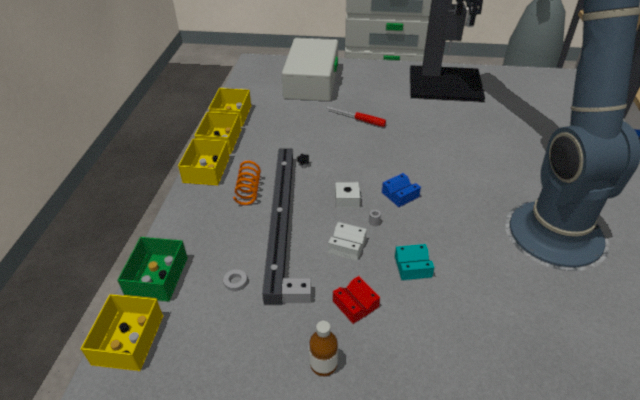

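View pics/top0.png

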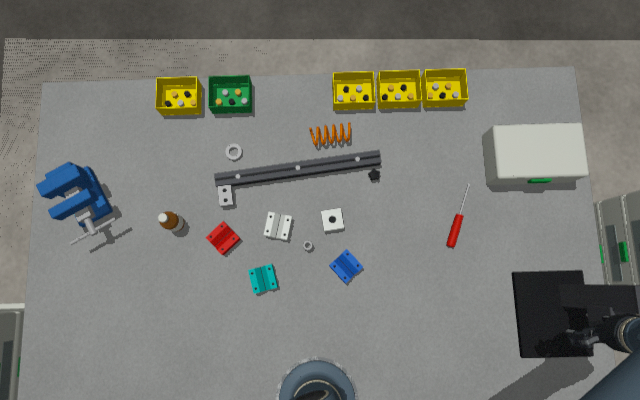

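The side view shows the rail from (285,150) to (272,300), the stop at (296,290), the plain block at (347,192), the socket at (375,217) and a bare V-block at (348,240). In the top view the V-block is at (279,226), the stop at (225,195), the knob at (374,175), the plain block at (332,220) and the socket at (308,246).

Things that could be taken for the V-block, in the top view:
- Red block at (223,238): wrong colour.
- Turquoise block at (263,279): wrong colour.
- Blue block at (346,266): wrong colour.
- Plain block at (332,220): it has a hole and no groove.
- Stop at (225,195): fixed to the rail.

My choice is the bare grooved block at (279,226). I'll check it in close crops.

```bash
python3 - <<'E'
import cv2,numpy as np
def crop(n,x0,y0,x1,y1,s,out):
    im=cv2.imread(f"pics/{n}.png")[y0:y1,x0:x1]
    im=cv2.resize(im,None,fx=s,fy=s,interpolation=cv2.INTER_CUBIC)
    for x in range((x0+9)//10*10,x1,10):
        cv2.line(im,(int((x-x0+.5)*s),0),(int((x-x0+.5)*s),4),(0,0,255),1)
        if x%20==0: cv2.putText(im,str(x),(int((x-x0)*s)-10,16),0,.4,(0,0,255),1)
    for y in range((y0+9)//10*10,y1,10):
        cv2.line(im,(0,int((y-y0+.5)*s)),(4,int((y-y0+.5)*s)),(0,0,255),1)
        cv2.putText(im,str(y),(6,int((y-y0)*s)+8),0,.4,(0,0,255),1)
    cv2.imwrite(f"pics/{out}.png",im)
crop("top0",205,175,305,250,8,"t_a")
crop("top0",205,140,395,260,4,"t_b")
crop("side0",260,215,380,305,6.6,"s_a")
crop("side0",255,140,395,245,5.5,"s_b")
E
```

```text
(no output)
```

View pics/t_a.png

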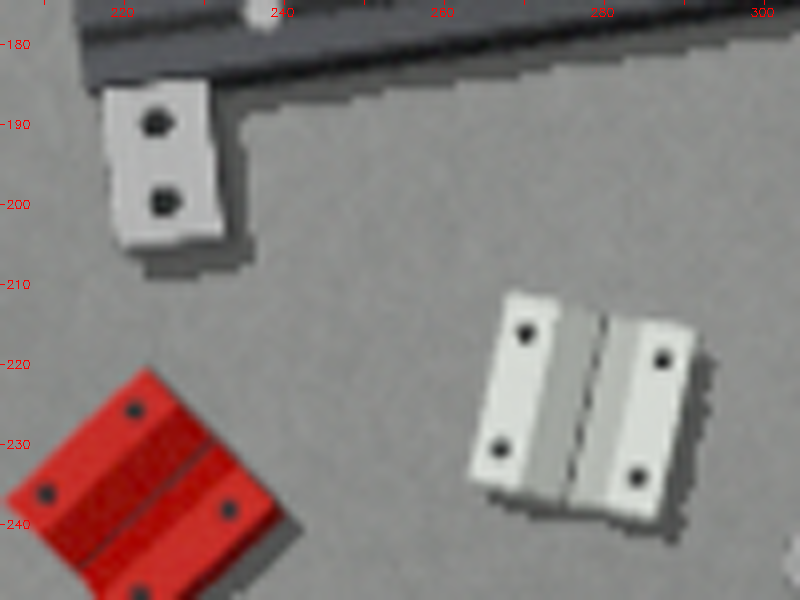

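View pics/t_b.png

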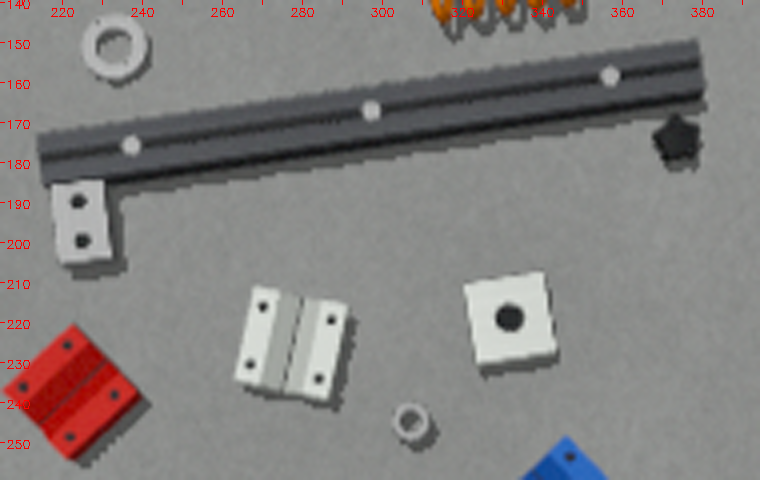

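View pics/s_a.png

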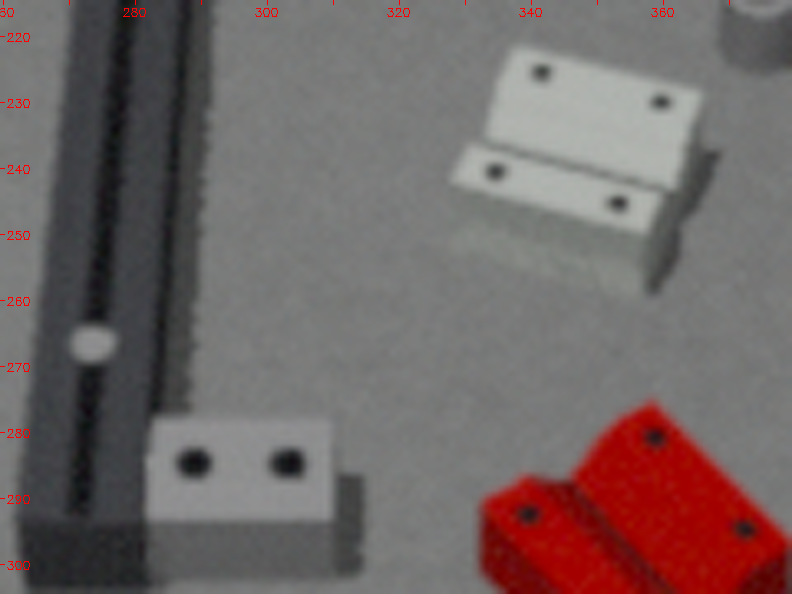

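View pics/s_b.png

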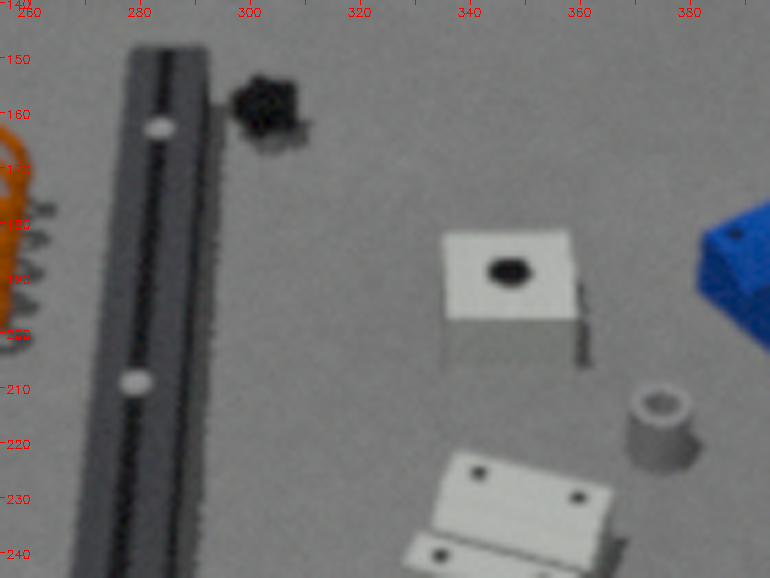

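The crop confirms the choice: a bare aluminium block with a V groove and four small holes, at top (270,216), (287,219), (284,234) and (267,230). Next I'll triangulate holes, screws and corners from both views.

```bash
cat > h.py <<'E'
import numpy as np,cv2
from bench import arm
def cam(n):
    m=arm.camera_model(n); f=200/np.tan(np.radians(m["vertical_fov"])/2)
    K=np.array([[f,0,m["cx"]],[0,f,m["cy"]],[0,0,1]]); R=cv2.Rodrigues(m["rvec"])[0]; return K,R,np.array(m["tvec"],float).reshape(3,1)
def P(n):
    K,R,t=cam(n); return K@np.hstack([R,t])
def tri(a,b):
    X=cv2.triangulatePoints(P("top"),P("side"),np.array(a,float).T,np.array(b,float).T); X=(X[:3]/X[3]).T
    return X
def proj(n,X):
    K,R,t=cam(n); return cv2.projectPoints(np.array(X,float),cv2.Rodrigues(R)[0],t,K,None)[0][:,0]
def ray(n,px,z):
    K,R,t=cam(n); px=np.atleast_2d(np.array(px,float)); c=(-R.T@t).ravel()
    d=(R.T@np.linalg.inv(K)@np.c_[px,np.ones(len(px))].T).T
    return c+d*((z-c[2])/d[:,2])[:,None]
E
python3 - <<'E'
from h import *
np.set_printoptions(precision=1,suppress=True)
for n in("top","side"):
    K,R,t=cam(n); print(n,(-R.T@t).ravel())
def show(name,a,b):
    X=tri(a,b); print(name);
    e=np.hypot(*(proj("top",X)-np.array(a)).T); print(np.c_[X,e])
    return X
V=show("vholes",[(270.1,216.1),(267.1,230.4),(287.25,219.4),(284.1,234.0)],[(334.7,240.6),(353.1,245.4),(341.5,225.6),(359.7,230.0)])
S=show("stopholes",[(224,189.9),(225.1,199.75)],[(288.9,284.8),(303.3,284.8)])
show("stopcorners",[(217.4,185.5),(230.5,184.75),(232.4,203.75),(219.25,205.1)],[(281.8,293.3),(282.5,277.7),(309.8,278.3),(310.3,293.3)])
Rr=show("screws",[(237.25,176),(297.25,167.25),(357,158.5)],[(273.4,266.5),(279.2,209),(283.6,162.8)])
print("top vcorners z36",ray("top",[(268,210.75),(291.6,215.5),(286.6,239.75),(263.25,234.25)],36))
print("side stop z36",ray("side",[(281.8,293.3),(282.5,277.7),(309.8,278.3),(310.3,293.3)],36))
print("top stop z36",ray("top",[(217.4,185.5),(230.5,184.75),(232.4,203.75),(219.25,205.1)],36))
print("rail corners top z40",ray("top",[(215.75,186.25),(380.25,163.25),(378.75,149.5),(214,172.75)],40))
d=Rr[2]-Rr[0];print("rail yaw",np.arctan2(-(d[0]),(d[1]))-0, np.arctan(-d[0]/d[1]))
print("vcent",V.mean(0),"yaw",[np.degrees(np.arctan2(*(V[i]-V[i+1])[[1,0]])) for i in(0,2)],[np.degrees(np.arctan(-(V[i]-V[i+2])[0]/(V[i]-V[i+2])[1])) for i in(0,1)])
print("plain",ray("top",[(332.0,218.9)],36),"socket",ray("top",[(307.6,245)],32),"knob",ray("top",[(374,174)],28),"red corners",ray("top",[(223.3,221),(240,238.5),(206,237.5)],36))
E
```

```text
top [ 331.5   -4.7 1376.9]
side [451.7 889.1 870.8]
vholes
[[519.9 120.3  38.2   0.4]
 [477.7 129.7  37.8   0.5]
 [508.8  70.2  37.5   0.3]
 [465.8  80.3  38.2   0.4]]
stopholes
[[602.5 256.1  37.8   0.4]
 [572.6 252.7  38.    0.4]]
stopcorners
[[615.5 276.5  34.3   0.9]
 [618.9 237.2  35.3   0.1]
 [561.2 231.6  34.8   0.1]
 [556.4 270.5  35.4   0.8]]
screws
[[ 642.6  215.7   43.4    0.2]
 [ 663.3   36.9   43.1    0.4]
 [ 684.4 -141.8   43.2    0.4]]
top vcorners z36 [[537.3 126.4  36. ]
 [521.1  57.2  36. ]
 [450.4  73.3  36. ]
 [468.4 141.2  36. ]]
side stop z36 [[612.8 278.2  36. ]
 [618.5 237.9  36. ]
 [560.7 232.6  36. ]
 [554.3 271.2  36. ]]
top stop z36 [[617.9 276.2  36. ]
 [618.9 237.1  36. ]
 [561.4 231.4  36. ]
 [558.5 270.3  36. ]]
rail corners top z40 [[ 614.9  280.2   40. ]
 [ 669.8 -210.7   40. ]
 [ 712.3 -208.6   40. ]
 [ 656.2  285.8   40. ]]
rail yaw -3.025022588017328 0.11657006557246506
vcent [493.1 100.1  37.9] yaw [np.float64(-12.569135431630263), np.float64(-13.143170826661834)] [np.float64(-12.464380384407272), np.float64(-13.473544776844713)]
plain [[507.5 -60.9  36. ]] socket [[433.6  12.7  32. ]] knob [[ 640.3 -192.    28. ]] red corners [[510.9 258.1  36. ]
 [458.  209.1  36. ]
 [463.9 308.4  36. ]]
```

Heights come out at about 36–38 mm for the V-block and stop and 43 mm for the screw heads, against the expected 36 and 40. The rail length of about 495 mm and the 59 × 39 mm stop also fit the text.

- **Rail:** yaw 0.117, centre (663.4, 36.8).
- **V-block:** in the rail frame at about (-162, 83), turned -0.34 rad.

The plan is to part the fingers slightly and use them as a two-point flat pusher. I'll push to the rail first, which also squares the block, then along the rail to the stop.

```bash
cat >> h.py <<'E'
yaw=0.1166; C=np.array([663.4,36.8]); rx=np.array([np.cos(yaw),np.sin(yaw)]); ry=np.array([-rx[1],rx[0]])
def W(x,y,z): return np.r_[C+x*rx+y*ry,z]
def toR(p): d=np.array(p)[...,:2]-C; return np.c_[d@rx,d@ry]
v3=lambda a:np.r_[a,0]
RA=np.c_[v3(rx),v3(-ry),[0,0,-1]]      # jaws along rail
RB=np.c_[v3(ry),v3(rx),[0,0,-1]]; RB2=np.c_[v3(-ry),v3(-rx),[0,0,-1]]
E
python3 - <<'E'
from h import *
np.set_printoptions(precision=2,suppress=True)
for nm,p,R in [("hi",W(-228,92,150),RA),("lo",W(-228,92,6),RA),("end",W(-95,92,6),RA),("B",W(-60,25,6),RB),("B2",W(-60,25,6),RB2),("Be",W(-60,130,6),RB),("Be2",W(-60,130,6),RB2)]:
    print(nm,p,arm.inverse_kinematics(p,R))
print(np.linalg.det(RB),np.linalg.det(RB2),np.linalg.det(RA))
E
```

```text
hi [426.25 101.65 150.  ] [ 0.4   0.29 -0.84  2.12  0.29  0.84 -2.07]
lo [426.25 101.65   6.  ] [ 0.04  0.49 -0.44  2.24  0.44  0.49 -2.21]
end [558.34 117.12   6.  ] [ 0.03  0.63 -0.41  1.94  0.4   0.65 -2.09]
B [600.9   54.65   6.  ] [ 0.25  0.7  -0.57  1.85  0.54  0.74 -0.5 ]
B2 [600.9   54.65   6.  ] [-0.78  0.84  0.91  1.92 -0.89  0.85 -2.41]
Be [588.68 158.94   6.  ] [ 0.09  0.71 -0.58  1.84  0.55  0.76 -0.68]
Be2 [588.68 158.94   6.  ] [ 0.43  1.02 -1.19  1.82  1.07  1.12  2.09]
1.0 1.0 1.0
```

```bash
sed -i 's/^RA=.*/RA=np.c_[v3(-rx),v3(ry),[0,0,-1]]/' h.py
python3 - <<'E'
from h import *
np.set_printoptions(precision=2,suppress=True)
print(arm.inverse_kinematics(W(-228,92,6),RA))
arm.move_ptp(W(-228,92,170),RA)
arm.set_gripper(0.32)
arm.move_straight(W(-228,92,60),max_speed=120)
o=arm.get_obs(); print(o["time_s"],o["joint_pos"],o["grip_width"],toR(o["ee_pos"]),o["ee_pos"],o["contact_force"])
for n in("side","top"): cv2.imwrite(f"pics/{n}1.png",arm.get_image(n))
im=np.hstack([cv2.resize(cv2.imread("pics/side1.png")[180:320,260:460],None,fx=2,fy=2),cv2.resize(cv2.imread("pics/top1.png")[160:300,200:400],None,fx=2,fy=2)])
cv2.imwrite("pics/c1.png",im)
E
```

```text
[ 0.35  0.61 -0.85  2.22  0.8   0.64  0.6 ]
4.5083 [ 0.44  0.52 -0.95  2.19  0.65  0.74  0.73] 0.31883281686875514 [[-227.56   92.25]] [426.66 101.95  60.44] [ 0.19  0.76 -0.44]
```

View pics/c1.png

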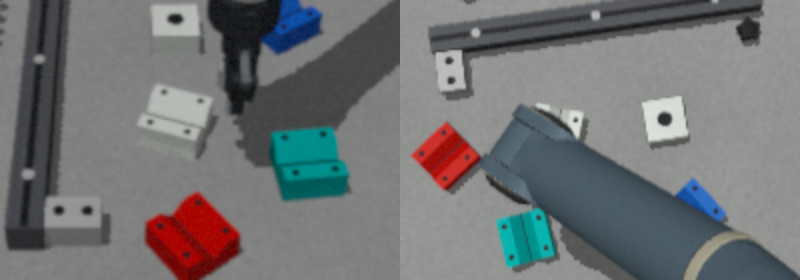

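In the side crop the fingers, with tips at (237,105), stand on the robot's side of the V-block at (175,120), clear of it and of the turquoise block. I'll lower and push.

```bash
python3 - <<'E'
from h import *
np.set_printoptions(precision=2,suppress=True)
print(arm.move_straight(W(-228,92,6),max_speed=60,threshold=8))
o=arm.get_obs(); print(o["time_s"],toR(o["ee_pos"]),o["ee_pos"],o["contact_force"])
print(arm.move_straight(W(-165,92,6),max_speed=35,threshold=15))
o=arm.get_obs(); print(o["time_s"],toR(o["ee_pos"]),o["ee_pos"],o["contact_force"])
for n in("side","top"): cv2.imwrite(f"pics/{n}2.png",arm.get_image(n))
im=np.hstack([cv2.resize(cv2.imread("pics/side2.png")[180:320,260:460],None,fx=2,fy=2),cv2.resize(cv2.imread("pics/top2.png")[160:300,200:400],None,fx=2,fy=2)])
cv2.imwrite("pics/c2.png",im)
E
```

```text
False
5.6583 [[-227.73   92.13]] [426.5  101.81   6.23] [-0.22  0.22  0.14]
False
7.6083 [[-167.38   90.7 ]] [486.6  107.41   5.39] [-5.72 -2.55  4.61]
```

View pics/c2.png

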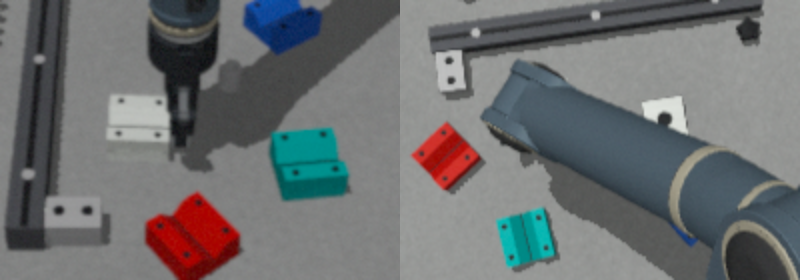

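The side crop shows the block at (140,120) squared up, its front face flat on both fingers. I'll carry on to the rail.

```bash
python3 - <<'E'
from h import *
np.set_printoptions(precision=2,suppress=True)
print(arm.move_straight(W(-118,92,6),max_speed=40,threshold=20))
o=arm.get_obs(); print(o["time_s"],toR(o["ee_pos"]),o["ee_pos"],o["contact_force"])
print(arm.move_straight(W(-90,92,6),max_speed=15,threshold=12))
o=arm.get_obs(); print(o["time_s"],toR(o["ee_pos"]),o["ee_pos"],o["contact_force"])
for n in("side","top"): cv2.imwrite(f"pics/{n}3.png",arm.get_image(n))
im=np.hstack([cv2.resize(cv2.imread("pics/side3.png")[180:320,260:460],None,fx=2,fy=2),cv2.resize(cv2.imread("pics/top3.png")[160:300,200:400],None,fx=2,fy=2)])
cv2.imwrite("pics/c3.png",im)
E
```

```text
False
9.0333 [[-117.76   92.09]] [535.72 114.57   6.2 ] [-0.76  0.07 -0.81]
True
10.2583 [[-101.72   92.25]] [551.64 116.59   5.57] [-0.01 -0.35 -1.19]
```

View pics/c3.png

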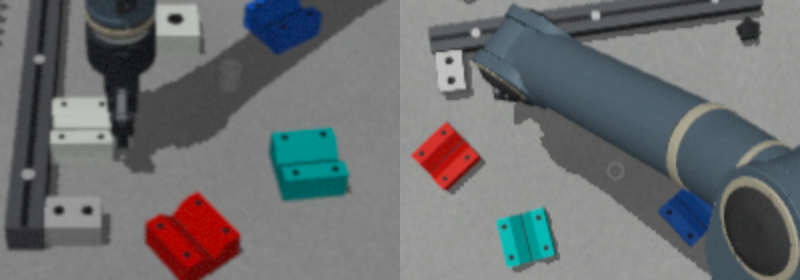

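The rail force stopped the push at TCP x = -101.7, against an expected -101. I'll back off, rise and look before pushing sideways.

```bash
python3 - <<'E'
from h import *
np.set_printoptions(precision=2,suppress=True)
arm.move_straight(W(-130,92,6),max_speed=60)
arm.move_straight(W(-130,92,110),max_speed=150)
arm.move_ptp(W(-60,5,110),RB)
o=arm.get_obs(); print(o["time_s"],toR(o["ee_pos"]),o["ee_pos"],o["joint_pos"])
for n in("side","top"): cv2.imwrite(f"pics/{n}4.png",arm.get_image(n))
im=np.vstack([cv2.resize(cv2.imread("pics/side4.png")[210:310,260:400],None,fx=4,fy=4,interpolation=2)])
cv2.imwrite("pics/c4.png",im)
cv2.imwrite("pics/d4.png",cv2.resize(cv2.imread("pics/top4.png")[150:270,200:400],None,fx=4,fy=4,interpolation=2))
E
```

```text
12.8833 [[-60.66   5.73]] [602.48  35.43 109.24] [ 0.27  0.54 -0.54  1.8   0.35  0.89 -0.31]
```

View pics/c4.png

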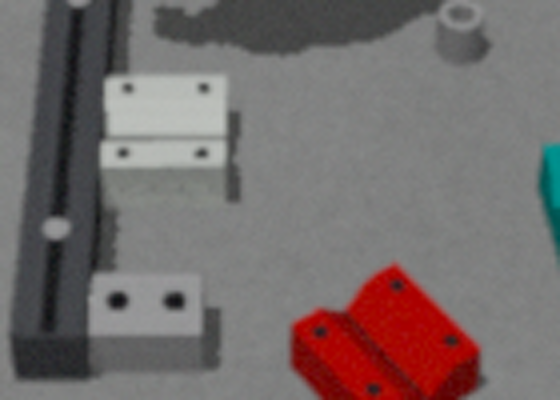

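View pics/d4.png

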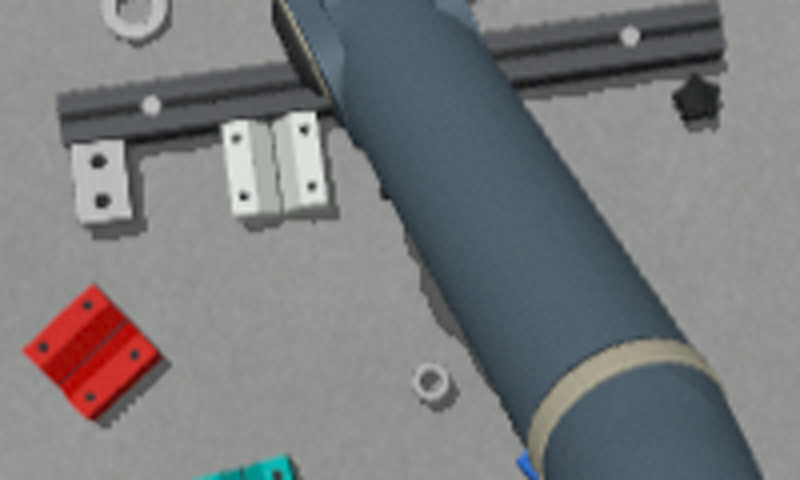

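The block sits flush on the rail, with side-crop holes at (127,88), (204,88), (202,153) and (123,153), and the lane to the stop is free. I'll compute its place and push along the rail.

```bash
python3 - <<'E'
from h import *
np.set_printoptions(precision=2,suppress=True)
o=np.array
a=o([(236,139),(304,129),(312,186),(244,197)])/4+[200,150]-.4
b=o([(123,153),(127,88),(204,88),(202,153)])/4+[260,210]-.4
X=tri(a,b); print(X,toR(X),toR(X).mean(0))
c=toR(X).mean(0); y0=c[1]-35-11-20
print("y0",y0)
if 10<y0<45:
    print(arm.move_straight(W(-60,y0,110)))
    print(arm.move_straight(W(-60,y0,6),max_speed=80,threshold=8))
    s=arm.get_obs(); print(s["time_s"],toR(s["ee_pos"]),s["ee_pos"],s["contact_force"])
    print(arm.move_straight(W(-60,105,6),max_speed=35,threshold=20))
    s=arm.get_obs(); print(s["time_s"],toR(s["ee_pos"]),s["ee_pos"],s["contact_force"])
    print(arm.move_straight(W(-60,135,6),max_speed=15,threshold=12))
    s=arm.get_obs(); print(s["time_s"],toR(s["ee_pos"]),s["ee_pos"],s["contact_force"])
for n in("side","top"): cv2.imwrite(f"pics/{n}5.png",arm.get_image(n))
cv2.imwrite("pics/c5.png",cv2.resize(cv2.imread("pics/side5.png")[210:310,260:400],None,fx=4,fy=4,interpolation=2))
E
```

```text
[[616.44 153.21  37.48]
 [622.59 102.59  36.99]
 [578.69  97.37  37.03]
 [572.47 147.75  37.14]] [[-33.1  121.08]
 [-32.88  70.09]
 [-77.09  70.02]
 [-77.41 120.77]] [-55.12  95.49]
y0 29.491653686595015
False
False
14.75 [[-59.55  29.54]] [600.82  59.21   6.58] [ 0.57 -0.09 -0.31]
False
17.0583 [[-60.14 102.86]] [591.71 131.96   6.02] [-0.6  -4.89  2.44]
True
18.6417 [[-60.58 123.52]] [588.86 152.44   5.64] [-0.68  0.32  0.21]
```

View pics/c5.png

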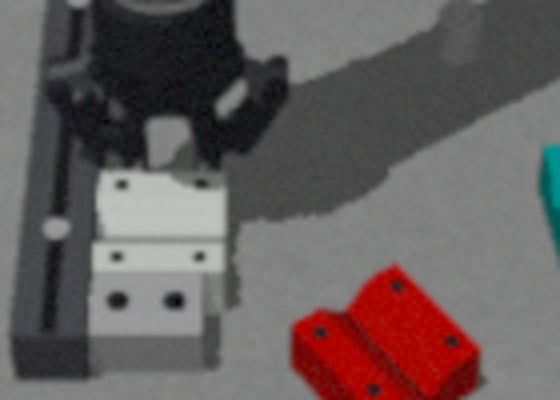

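It stopped at TCP y = 123.5, against the expected 124, and the picture shows the block between rail and stop. I'll withdraw and measure.

```bash
python3 - <<'E'
from h import *
np.set_printoptions(precision=2,suppress=True)
arm.move_straight(W(-60,95,6),max_speed=60)
arm.move_straight(W(-60,95,130),max_speed=150)
arm.move_straight(W(-60,0,150),max_speed=200)
s=arm.get_obs(); print(s["time_s"],s["contact_force"])
for n in("side","top"): cv2.imwrite(f"pics/{n}6.png",arm.get_image(n))
cv2.imwrite("pics/c6.png",cv2.resize(cv2.imread("pics/side6.png")[240:310,260:340],None,fx=8,fy=8,interpolation=2))
cv2.imwrite("pics/d6.png",cv2.resize(cv2.imread("pics/top6.png")[165:225,205:285],None,fx=8,fy=8,interpolation=2))
E
```

```text
20.9583 [-0.27 -0.74 -0.07]
```

View pics/c6.png

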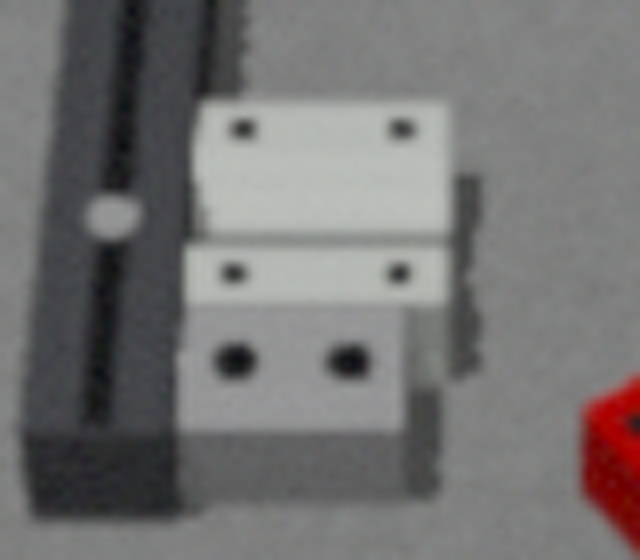

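View pics/d6.png

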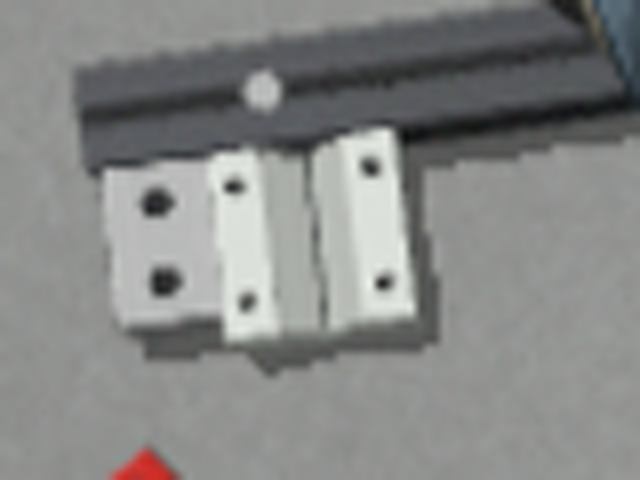

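Both crops show the block touching the stop with no gap and right against the rail. Side-crop holes are at (242,129), (402,129), (399,273) and (233,273). In the top crop they are at (234,186), (371,166), (385,282) and (247,302).

```bash
python3 - <<'E'
from h import *
np.set_printoptions(precision=2,suppress=True)
o=np.array
a=o([(234,186),(371,166),(385,282),(247,302),(156,203),(165,282)])/8+[205,165]-.45
b=o([(233,273),(242,129),(402,129),(399,273),(235,361),(349,361)])/8+[260,240]-.45
X=tri(a,b); r=toR(X); print(np.c_[r,X[:,2]]); print("block",r[:4].mean(0),"stop",r[4:].mean(0))
for i,j in((0,3),(1,2)): d=r[i]-r[j]; print("yaw",np.arctan2(d[1],d[0]))
for i,j in((0,1),(3,2)): d=r[i]-r[j]; print("yaw",np.arctan2(-d[0],d[1]))
E
```

```text
[[-33.01 195.29  37.93]
 [-32.82 144.07  37.33]
 [-77.07 144.3   37.59]
 [-77.28 195.58  38.34]
 [-35.12 224.69  38.01]
 [-65.05 224.72  38.05]]
block [-55.05 169.81] stop [-50.09 224.71]
yaw -0.006397432945305738
yaw -0.005194196234344057
yaw 0.003826469177907524
yaw 0.003974485755992554
```

The block reads (-55.05, 169.8) in the rail frame, 54.9 mm from the stop centre (55 is flush), with yaw within 0.007 rad. A last check on the bystanders, then I hand in.

```bash
python3 - <<'E'
from bench import arm
import cv2,numpy as np
for t in("side","top"):
    a,b=cv2.imread(f"pics/{t}0.png"),cv2.imread(f"pics/{t}6.png")
    for nm,(x,y) in {"side":dict(socket=(375,217),plain=(347,192),oil=(323,350),spring=(247,185),bearing=(235,280),driver=(370,119)),"top":dict(socket=(308,246),plain=(332,220),oil=(170,221),spring=(331,135),bearing=(234,152),driver=(455,230))}[t].items():
        tm=a[y-16:y+16,x-16:x+16]; s=cv2.matchTemplate(b[y-28:y+28,x-28:x+28],tm,cv2.TM_CCOEFF_NORMED); _,v,_,l=cv2.minMaxLoc(s); print(t,nm,round(v,2),l[0]-12,l[1]-12)
arm.finish_job()
E
```

```text
side socket 0.32 0 0
side plain 0.44 0 10
side oil 0.99 0 0
side spring 1.0 0 0
side bearing 0.99 0 0
side driver 1.0 0 0
top socket 0.36 0 0
top plain 0.2 -5 -5
top oil 1.0 0 0
top spring 0.98 0 0
top bearing 1.0 0 0
top driver 1.0 0 0
the job is handed in; nothing more can be done
```

I pushed the V-block against the rail with the slightly parted fingertips, which also squared it. I then pushed it along the rail until it met the stop, backed off and handed the job in at about 21 s of the 72.

**Block:** the last measurement puts it at x = -55.05 mm in the rail frame, where flush is -55. It is 54.9 mm from the stop's centre along the rail, where flush is 55. It is square to within 0.007 rad. Triangulated heights read about 2 mm high for both block and stop, which is within the calibration error, so the block stands flat. The tool force after withdrawal was under 1 N.

**Bystanders:** the final image comparison found no movement of the bottle, spring, bearing or screwdriver in either view. It was inconclusive for the socket and plain block, which the arm or its shadow partly hid. The plain block's hole was at its starting pixel in the side view when the block reached the rail. The socket was still standing in the pictures taken around the sideways push. The fingers were never planned to come within about 25 mm of either, but I did not confirm their final positions.

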